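# Load the creel board with empty yarn cores in reverse order

### The job

Move the four empty cardboard yarn cores from the peg trays on the aluminium rail to the pegs of the wooden creel board, one core on each peg, in reverse order: as seen from the robot, the core at the left end of the rail goes to the right end of the board, the second from left becomes second from right, and so on. Each core must stand upright over its peg, sitting flat on the board and about centred on the peg.

Things in the scene. Friction and masses are not known exactly. Their poses are not given: they have to be found in the camera images.
- tube_mid (a point): the straight core: a plain cylinder 44 mm across and 95 mm tall, bore 32 mm. All four cores are plain cardboard, hollow from end to end and light (about 40 to 130 g), and stand upright, loosely over a peg. Origin: on the core's axis, half-way up; z up along the axis
- cone_mid (a point): the conical core: 60 mm across at the foot narrowing to 38 mm at the top, 80 mm tall (49 mm across half-way up), bore about 42 mm at the foot and 20 mm at the top. All four cores are plain cardboard, hollow from end to end and light (about 40 to 130 g), and stand upright, loosely over a peg. Origin: on the core's axis, half-way up; z up along the axis
- spool_mid (a point): the flanged core: a barrel 38 mm across and 90 mm tall with a flange 66 mm across and 8 mm thick at its foot, bore 28 mm. All four cores are plain cardboard, hollow from end to end and light (about 40 to 130 g), and stand upright, loosely over a peg. Origin: on the core's axis, half-way up; z up along the axis
- stub_mid (a point): the short core: a thick-walled cylinder 58 mm across and 70 mm tall, bore 30 mm. All four cores are plain cardboard, hollow from end to end and light (about 40 to 130 g), and stand upright, loosely over a peg. Origin: on the core's axis, half-way up; z up along the axis
- tray_a: grey plastic peg tray, the one on which the straight core stands at the start: a fixed disc 74 mm across and 10 mm thick lying on the rail, with an upright peg (10 mm across, 22 mm high) in its middle. Origin: centre of its underside, which is 10 mm above the table. It stays where it is, so it tells that core's starting place in the row. All four trays look alike; they are 80 mm apart
- tray_b: grey plastic peg tray, the one on which the conical core stands at the start: a fixed disc 74 mm across and 10 mm thick lying on the rail, with an upright peg (10 mm across, 22 mm high) in its middle. Origin: centre of its underside, which is 10 mm above the table. It stays where it is, so it tells that core's starting place in the row. All four trays look alike; they are 80 mm apart
- tray_c: grey plastic peg tray, the one on which the flanged core stands at the start: a fixed disc 74 mm across and 10 mm thick lying on the rail, with an upright peg (10 mm across, 22 mm high) in its middle. Origin: centre of its underside, which is 10 mm above the table. It stays where it is, so it tells that core's starting place in the row. All four trays look alike; they are 80 mm apart
- tray_d: grey plastic peg tray, the one on which the short core stands at the start: a fixed disc 74 mm across and 10 mm thick lying on the rail, with an upright peg (10 mm across, 22 mm high) in its middle. Origin: centre of its underside, which is 10 mm above the table. It stays where it is, so it tells that core's starting place in the row. All four trays look alike; they are 80 mm apart
- rail: fixed aluminium channel that carries the four trays: 92 mm deep (its x), 350 mm long (its y), floor 10 mm thick, side lips 16 mm high. Origin: centre of its underside, on the table. Its y axis points to the robot's left, give or take the channel's yaw. The tray places are at y = +120, +40, -40 and -120 mm on its centre line; the cores' feet are 20 mm above the table. It lies across in front of the robot, either nearer than the board or beyond it
- board: fixed wooden creel board, the target: 90 mm deep (its x), 350 mm long (its y), 18 mm thick, with four upright steel pegs (10 mm across, rising 22 mm above the board's top, tips rounded) at y = +120, +40, -40 and -120 mm on its centre line (x = 0). Origin: centre of its underside, on the table. Its y axis points to the robot's left, give or take the board's yaw. A seated core's foot is 18 mm above the table. All pegs are empty at the start

How it is judged:
By the outcome, as a careful person would: the job done as asked, in the order asked, and still so for the second after the job is handed in, with the robot touching nothing.
It also fails if it takes over 106 s, if anything falls off the work surface, if the arm or the gripper's body presses on something with over 40 N, if the wrist force passes 120 N, or if a joint passes its speed limit or range.

### The arm

A 7-joint arm with a two-finger parallel gripper is mounted at the origin on the work surface. World frame = base frame: x ahead of the robot, y to its left, z up, the work surface at z = 0. Lengths are in m, angles in rad, forces in N, time in s.
With the tool pointing down it reaches from about 0.425 to 0.925 m from the base axis. Payload 6.8 kg.
Tool frame: the origin (TCP) lies at the very end of the fingers, on their centre line; the grasp point (between the pads) lies 19 mm behind it; z points along the fingers, y is the line along which they close (so a half turn about z gives the same grasp; the last joint's range is limited). The gripper opens to 85 mm and grips with 20 to 120 N. Pads are 22 mm wide; open, the fingers measure 114 mm over their backs; the gripper's body (76 mm by 85 mm) begins 54 mm behind the grasp point. The pads swing forward as they close: fully open they stand 13 mm farther back than shut.
Start: joints at [-1.363, 0.477, 0.022, 1.555, -0.011, 1.109, -0.083], TCP at [0.21, 0.642, 0.231] pointing down, gripper open.
Joint ranges: [-2.96, 2.96], [-0.34, 2.1], [-1.41, 1.46], [0.24, 2.44], [-1.37, 4.51], [0.17, 1.92], [-2.96, 2.96]. Speed limits (rad/s): [2.39, 2.39, 3.14, 3.14, 3.14, 3.14, 3.14].

### API

Orientations are given as a unit quaternion [w, x, y, z].
In Python, from station import get_obs, read_camera, hand_in gives the robot as it stands.
- The arm moves only by the tool arm_command, never from a script. Its argument "commands" is one flat list of numbers, 7 for each row, row after row: the shift along the tool's x, y, z in m, then the turn, a rotation vector about the tool's x, y, z in degrees, then the opening, from 0 (shut) to 1 (fully open). In form: [tx, ty, tz, rx, ry, rz, fingers, tx, ty, tz, rx, ry, rz, fingers, ...]. A call has 1 to 8 rows; each row is the pose to reach, as a shift and turn from the pose commanded when the call began, along the tool's axes at that moment; what a row does not reach only later rows make up. A row lasts 1/10 s, in which the tool goes at most 50 mm and 8.59 degrees, less where a joint would pass 70% of its speed; a pose out of reach is approached as far as the arm can. A call with a gripper value outside its range is refused whole. The fingers move at their own pace and stop on an object; "force" is the grip in N (left out, the last holds). Time passes only in rows, so rows that repeat a pose let the fingers close. It gives the time, the measured TCP pose, the force, the opening and the grip force at its end, in the units of the state.
- get_obs(): the state, without advancing time (a new reading comes with each control period).
- read_camera(name): name is "side" or "top"; returns a dict with "img" (384x512x3 uint8, red, green, blue), "camera_matrix" (3x3 intrinsics, pixels), "k1" (the pictures are not rectified: a ray, as slopes to the right and down, at radius r is drawn at 1 + k1 r^2 times it, then the intrinsics apply), "pose" (4x4, takes a point from camera to world coordinates). Camera axes: x right, y down, z forward; pixel columns grow to the right and rows downward; lengths in m; the calibration is good to about 2 mm. A picture is of the moment at which its call begins. There is no depth.
- hand_in(): hands the job in; it is judged then, once.
The state is a dict: "t": time; "q": joint angles; "joint_vel": joint speeds; "joint_torque": joint torques, N m; "eef_pos": TCP position; "tool_rot": TCP orientation; "contact_force": force on the tool from outside, world axes, zero at the start; "torque": the same for the moment, N m; "gripper_width": opening from 0.0 (shut) to 1.0 (fully open); "grasp_force": force on a finger pad.
Only numpy, scipy, OpenCV 4.12 (cv2) and the standard library are available. Lean on these libraries where they do the work, as an engineer would, in place of code of your own. Each camera call takes 0.05 s, during which the arm holds its last target. There are 200 camera calls.

## Working session

There is one attempt and no reset: what is moved stays moved. The work goes in short steps, Python scripts to look and compute and a tool call to move; the robot and the scene stay as the last step left them, time stands still between calls to the robot, and variables do not carry over. Pictures are saved under pics/ and viewed, at most 14 in all, crops included, and the job is handed in when it is done.

Besides the shell and the picture viewer there is one more tool, called after "Call:" as name(argument=value, ...), one argument or row to a line, values as JSON. arm_command: Moves the arm, as the interface text tells. Its arguments: {"type":"object","properties":{"commands":{"type":"array","items":{"type":"number"}},"force":{"type":"number"}},"required":["commands"]}

```bash
mkdir -p pics
cat > h.py <<'E'
import numpy as np, cv2
from station import get_obs, read_camera, hand_in
def snap(n,f):
    c=read_camera(n); cv2.imwrite(f,c['img'][:,:,::-1]); np.savez(f[:-4]+'.npz',K=c['camera_matrix'],k1=c['k1'],P=c['pose']); return c
def load(f): 
    d=np.load(f); return d['K'],float(d['k1']),d['P']
def ray(c,uv):
    K,k1,P=c; uv=np.atleast_2d(np.array(uv,float))
    d=np.c_[(uv[:,0]-K[0,2])/K[0,0],(uv[:,1]-K[1,2])/K[1,1]]; s=d.copy()
    for _ in range(20): s=d/(1+k1*(s**2).sum(1,keepdims=True))
    return P[:3,3],np.c_[s,np.ones(len(s))]@P[:3,:3].T
def atz(c,uv,z):
    o,r=ray(c,uv); return o+r*((z-o[2])/r[:,2])[:,None]
def proj(c,X):
    K,k1,P=c; p=(np.atleast_2d(X)-P[:3,3])@P[:3,:3]; s=p[:,:2]/p[:,2:]; s=s*(1+k1*(s**2).sum(1,keepdims=True))
    return s*[K[0,0],K[1,1]]+[K[0,2],K[1,2]]
E
python3 - <<'E'
from h import *
for n in('top','side'):
    c=snap(n,f'pics/{n}0.png'); print(c['camera_matrix'].round(1).tolist(),c['k1'],c['pose'].round(3).tolist())
print(get_obs())
E
```

```text
[[353.0, 0.0, 253.6], [0.0, 353.0, 192.0], [0.0, 0.0, 1.0]] 0.001457163321229603 [[0.015, -0.985, 0.174, 0.448], [-1.0, -0.012, 0.017, -0.028], [-0.015, -0.174, -0.985, 0.718], [0.0, 0.0, 0.0, 1.0]]
[[448.4, 0.0, 252.1], [0.0, 448.4, 197.7], [0.0, 0.0, 1.0]] -0.05336517759288978 [[0.969, -0.16, 0.185, 0.43], [-0.245, -0.596, 0.765, -0.593], [-0.012, -0.787, -0.617, 0.542], [0.0, 0.0, 0.0, 1.0]]
{'t': 0.1, 'q': array([-1.36309832,  0.47777222,  0.02236923,  1.55633014, -0.01149259,
        1.10926598, -0.0831078 ]), 'joint_vel': array([-0.00141271, -0.0008932 ,  0.00240536, -0.00278644, -0.00233712,
       -0.00028957,  0.00124424]), 'joint_torque': array([ 4.53047542e-03, -5.97764432e+01,  1.61332011e+00, -2.81957263e+01,
        1.27371575e-02,  5.13498700e-03, -2.00890167e-05]), 'eef_pos': array([0.20950525, 0.64112291, 0.23039618]), 'tool_rot': array([-6.00014240e-05,  1.57247518e-01,  9.87558879e-01, -8.21371581e-04]), 'contact_force': array([ 0.58768206,  0.14259997, -0.11831058]), 'torque': array([0.04561615, 0.00265398, 0.01492387]), 'grasp_force': 0.0, 'gripper_width': 1.000629321947799}
```

View pics/top0.png

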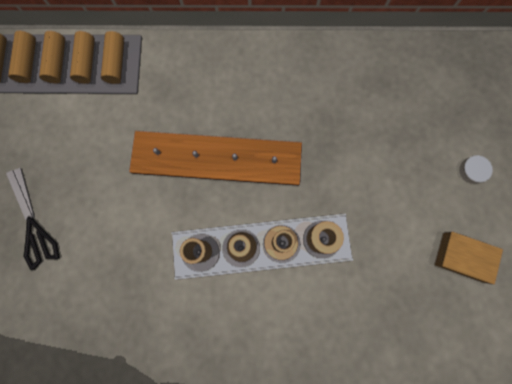

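View pics/side0.png

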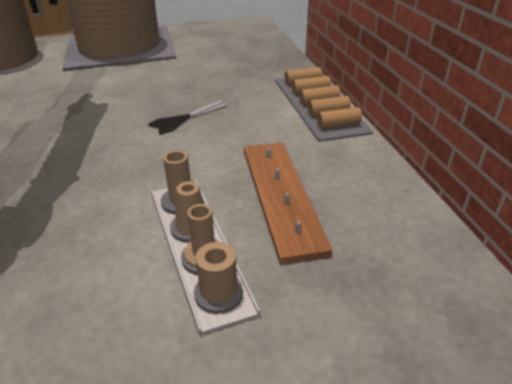

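The top view shows the board beyond the rail, with its pegs near (157,151), (196,154), (235,157) and (275,160). On the rail, left to right, are the tube (194,250), cone (240,246), spool (283,242) and stub (325,238). I'll take enlarged crops to get precise points.

Run:
```python
import cv2
a=cv2.imread('pics/top0.png')[120:290,120:360]; cv2.imwrite('pics/topc.png',cv2.resize(a,None,fx=3.3333,fy=3.3333,interpolation=cv2.INTER_CUBIC))
a=cv2.imread('pics/side0.png')[135:330,140:340]; cv2.imwrite('pics/sidec.png',cv2.resize(a,None,fx=3,fy=3,interpolation=cv2.INTER_CUBIC))
```

```text
(no output)
```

View pics/topc.png

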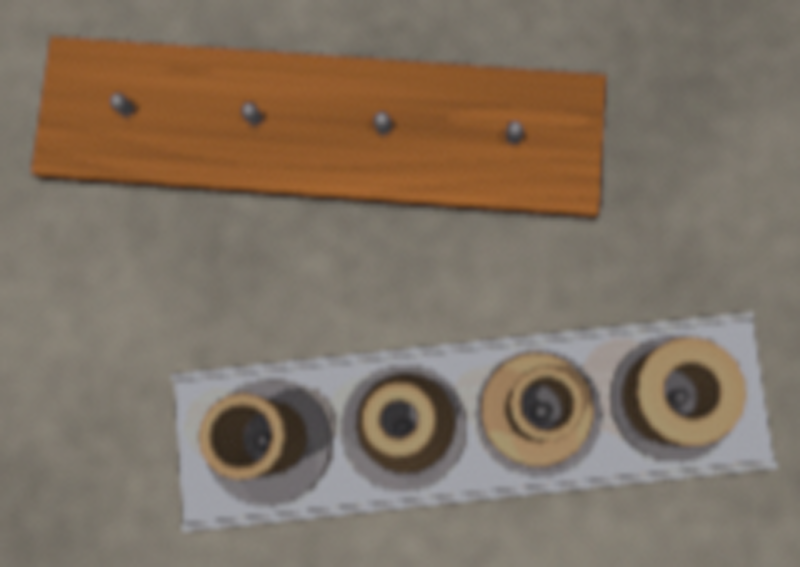

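View pics/sidec.png

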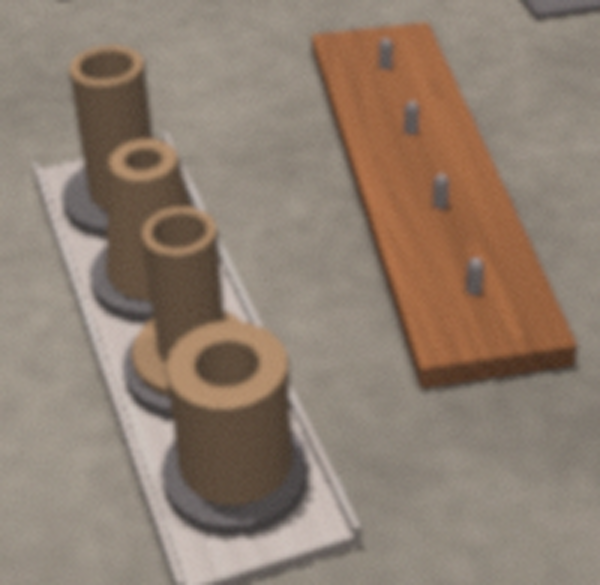

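Both crops are clear: the board corners, peg tips and ring tops are all measurable. I'll fit the board pose and triangulate the cores.

```bash
cat > fit.py <<'E'
from h import *
from scipy.optimize import least_squares
T=load('pics/top0.npz'); S=load('pics/side0.npz')
tp=lambda a:(np.array(a)+.5)/3.33333-.5+[120,120]
sd=lambda a:(np.array(a)+.5)/3-.5+[140,135]
ct=tp([(50,37),(606,73),(599,211),(34,174)]); cs=sd([(314,38),(430,25),(575,350),(421,371)])
pt=tp([(120,101),(249,109),(381,119),(514,129)]); ps=sd([(386,42),(411,104),(441,176),(476,261)])
BC=np.array([(.045,.175,.018),(.045,-.175,.018),(-.045,-.175,.018),(-.045,.175,.018)])
BCs=np.array([(-.045,.175,.018),(.045,.175,.018),(.045,-.175,.018),(-.045,-.175,.018)])
BP=np.array([(0,y,.038) for y in(.12,.04,-.04,-.12)])
def tf(p,X): c,s=np.cos(p[2]),np.sin(p[2]); return X@np.array([[c,s,0],[-s,c,0],[0,0,1]])+[p[0],p[1],0]
rt=lambda p:np.r_[proj(T,tf(p,BC))-ct,proj(T,tf(p,BP))-pt].ravel()
rs=lambda p:np.r_[proj(S,tf(p,BCs))-cs,proj(S,tf(p,BP))-ps].ravel()
for f in(rt,rs,lambda p:np.r_[rt(p),rs(p)]):
    r=least_squares(f,[.55,.05,-.1]); print('board',r.x.round(4),'rms',np.sqrt(np.mean(r.fun**2)).round(2))
b=r.x; print(tf(b,BP).round(4).tolist())
h=np.array([.115,.1,.11,.09]); Z=h
ut=tp([(242,436),(398,420),(547,403),(691,391)]); us=sd([(107,67),(142,160),(180,231),(228,365)])
A=np.array([atz(T,u,z)[0] for u,z in zip(ut,Z)]); B=np.array([atz(S,u,z)[0] for u,z in zip(us,Z)])
print('cores top',A.round(4).tolist(),'\nside',B.round(4).tolist())
R=np.array([(0,y,0) for y in(.12,.04,-.04,-.12)])
for M in(A,B,(A+B)/2):
    r=least_squares(lambda p:(tf(p,R)-M)[:,:2].ravel(),[.4,0,.1]); print('rail',r.x.round(4),(r.fun*1e3).round(1))
# direct rail via corners
E
python3 fit.py
```

```text
board [ 0.6446  0.0629 -0.0575] rms 0.58
board [ 0.6476  0.0641 -0.0677] rms 0.85
board [ 0.646   0.0631 -0.062 ] rms 0.91
[[0.6534, 0.1829, 0.038], [0.6485, 0.1031, 0.038], [0.6435, 0.0232, 0.038], [0.6386, -0.0566, 0.038]]
cores top [[0.4531, 0.0843, 0.115], [0.4626, 0.0063, 0.1], [0.4721, -0.0704, 0.11], [0.4802, -0.1477, 0.09]] 
side [[0.4561, 0.0837, 0.115], [0.465, 0.008, 0.1], [0.4748, -0.0701, 0.11], [0.4834, -0.1488, 0.09]]
rail [ 0.467  -0.0319  0.117 ] [-0.1  3.  -0.3  1.6 -0.4 -1.2  0.8 -3.3]
rail [ 0.4698 -0.0318  0.1177] [-0.3  3.7  0.1 -0.  -0.3 -1.5  0.5 -2.1]
rail [ 0.4684 -0.0318  0.1174] [-0.2  3.3 -0.1  0.8 -0.3 -1.4  0.7 -2.7]
```

```bash
cat > go.py <<'E'
# usage: go.py yawdeg x y z [x y z ...]: shifts in tool axes from current pose (yaw = world angle of tool y)
import sys; from h import *
from scipy.spatial.transform import Rotation as Ro
o=get_obs(); w=o['tool_rot']; R=Ro.from_quat([w[1],w[2],w[3],w[0]]).as_matrix()
a=[float(v) for v in sys.argv[1:]]; y=np.radians(a[0])
G=np.array([[np.sin(y),np.cos(y),0],[-np.cos(y),np.sin(y),0],[0,0,-1]]).T; G=np.c_[[np.sin(y),-np.cos(y),0],[np.cos(y),np.sin(y),0],[0,0,-1]]
G=min((G,G@np.diag([-1,-1,1])),key=lambda g:np.linalg.norm(Ro.from_matrix(R.T@g).as_rotvec()))
print('t',o['t'],'pos',o['eef_pos'].round(4),'w',round(o['gripper_width'],3),'gf',round(o['grasp_force'],1),'F',o['contact_force'].round(1),'q',o['q'].round(2))
print('turn',np.degrees(Ro.from_matrix(R.T@G).as_rotvec()).round(2))
for i in range(1,len(a),3): print(a[i:i+3],(R.T@(np.array(a[i:i+3])-o['eef_pos'])).round(4))
E
python3 go.py 2 .4546 .084 .231
```

```text
Traceback (most recent call last):
  File "go.py", line 7, in <module>
    G=min((G,G@np.diag([-1,-1,1])),key=lambda g:np.linalg.norm(Ro.from_matrix(R.T@g).as_rotvec()))
  File "go.py", line 7, in <lambda>
    G=min((G,G@np.diag([-1,-1,1])),key=lambda g:np.linalg.norm(Ro.from_matrix(R.T@g).as_rotvec()))
                                                               ~~~~~~~~~~~~~~^^^^^^^
  File "scipy/spatial/transform/_rotation.pyx", line 1143, in scipy.spatial.transform._rotation.Rotation.from_matrix
ValueError: Non-positive determinant (left-handed or null coordinate frame) in rotation matrix 0: [[-3.43566857e-01 -9.39128210e-01  1.39807407e-04]
 [-9.39126876e-01  3.43566613e-01  1.64117575e-03]
 [ 1.58930760e-03 -4.32556700e-04  9.99998643e-01]].
```

```bash
sed -i '/^G=np.array/d; s/^G=min/G=np.c_[[-np.sin(y),np.cos(y),0],[np.cos(y),np.sin(y),0],[0,0,-1]]\nG=min/' go.py
python3 go.py 2 .4546 .084 .231
```

```text
t 0.1 pos [0.2095 0.6411 0.2304] w 1.001 gf 0.0 F [ 0.6  0.1 -0.1] q [-1.36  0.48  0.02  1.56 -0.01  1.11 -0.08]
turn [-8.000e-02  6.000e-02  6.991e+01]
[0.4546, 0.084, 0.231] [-4.060e-01 -4.534e-01  2.000e-04]
```

Call:
arm_command(
  commands=[-0.05, -0.057, 0, 0, 0, 8.5, 1, -0.1, -0.113, 0, 0, 0, 17, 1, -0.15, -0.17, 0, 0, 0, 25.5, 1, -0.2, -0.227, 0, 0, 0, 34, 1, -0.25, -0.283, 0, 0, 0, 42.5, 1, -0.3, -0.34, 0, 0, 0, 51, 1, -0.35, -0.397, 0, 0, 0, 60, 1, -0.406, -0.453, 0, 0, 0, 70, 1],
)

```text
t: 0.9
eef_pos: [0.369, 0.2726, 0.2312]
tool_rot: [-0.0, 0.686, 0.728, -0.0]
contact_force: [0.6, 0.8, -0.4]
gripper_width: 1.001
grasp_force: 0.0
```

```bash
python3 go.py 2 .4546 .084 .231
```

```text
t 0.9 pos [0.369  0.2726 0.2312] w 1.001 gf 0.0 F [ 0.6  0.8 -0.4] q [-1.11  0.11  0.37  2.07 -0.05  0.97 -0.66]
turn [-0.02 -0.01  1.38]
[0.4546, 0.084, 0.231] [-1.933e-01  7.430e-02  1.000e-04]
```

Call:
arm_command(
  commands=[-0.19, 0.074, 0, 0, 0, 1, 1, -0.19, 0.074, 0, 0, 0, 1, 1, -0.19, 0.074, 0, 0, 0, 1, 1, -0.19, 0.074, 0, 0, 0, 1, 1, -0.19, 0.074, 0, 0, 0, 1, 1, -0.19, 0.074, 0, 0, 0, 1, 1, -0.19, 0.074, 0, 0, 0, 1, 1],
)

```text
t: 1.6
eef_pos: [0.4544, 0.0911, 0.231]
tool_rot: [-0.0, 0.69, 0.724, -0.0]
contact_force: [0.6, -0.3, 0.3]
gripper_width: 1.003
grasp_force: 0.0
```

```bash
python3 go.py 2 .4546 .084 .15 .4546 .084 .066; python3 -c "
from h import *
snap('side','pics/s1.png')"
```

```text
t 1.6 pos [0.4544 0.0911 0.231 ] w 1.003 gf 0.0 F [ 0.6 -0.3  0.3] q [-0.83  0.13  0.55  2.07 -0.08  0.97 -0.19]
turn [-0.05 -0.01  0.8 ]
[0.4546, 0.084, 0.15] [-0.0071 -0.0001  0.081 ]
[0.4546, 0.084, 0.066] [-0.0071 -0.      0.165 ]
```

View pics/s1.png

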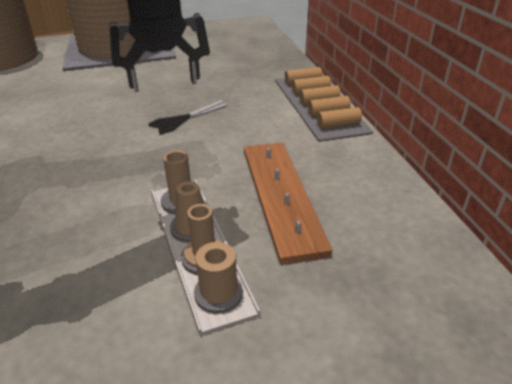

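The gripper is above the row with its fingers straddling across the rail (tips near (134,88) and (196,79)). Descending on the tube.

Call:
arm_command(
  commands=[-0.007, 0, 0.04, 0, 0, 0.8, 1, -0.007, 0, 0.08, 0, 0, 0.8, 1, -0.007, 0, 0.12, 0, 0, 0.8, 1, -0.007, 0, 0.155, 0, 0, 0.8, 1, -0.007, 0, 0.165, 0, 0, 0.8, 1, -0.007, 0, 0.165, 0, 0, 0.8, 1],
  force=30,
)

```text
t: 2.25
eef_pos: [0.4542, 0.0837, 0.0654]
tool_rot: [-0.001, 0.694, 0.72, -0.001]
contact_force: [0.3, -0.7, 0.9]
gripper_width: 0.997
grasp_force: 0.0
```

```bash
python3 go.py 2 .4546 .084 .066; python3 -c "
from h import *
c=snap('side','pics/s2.png'); snap('top','pics/t2.png')
a=cv2.imread('pics/s2.png')[80:280,120:320]; b=cv2.imread('pics/t2.png')[180:300,130:290]
cv2.imwrite('pics/c2.png',np.hstack([cv2.resize(a,(400,400)),cv2.copyMakeBorder(cv2.resize(b,(400,300)),0,100,0,0,0)]))"
```

```text
t 2.25 pos [0.4542 0.0837 0.0654] w 0.997 gf 0.0 F [ 0.3 -0.7  0.9] q [-0.69  0.42  0.45  2.21 -0.33  0.58  0.04]
turn [-0.18  0.05  0.03]
[0.4546, 0.084, 0.066] [ 0.0003  0.0004 -0.0006]
```

View pics/c2.png

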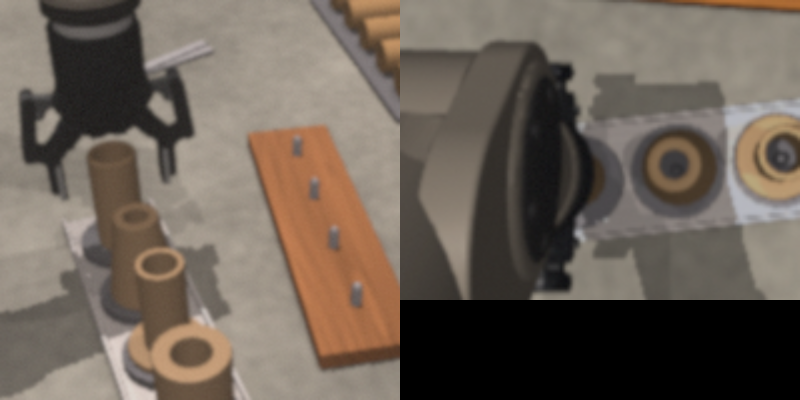

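```bash
python3 -c "
from h import *
S=load('pics/s2.npz'); print(atz(S,[[177.5,173],[178,175],[151,177.5],[204,169]],.078).round(4)); print(proj(S,[[.4546,.084,.115],[.4546,.084,.078]]).round(1))"
```

```text
[[0.4561 0.0877 0.078 ]
 [0.4563 0.0812 0.078 ]
 [0.4083 0.0862 0.078 ]
 [0.5048 0.0877 0.078 ]]
[[174.5 157. ]
 [176.9 174.3]]
```

Call:
arm_command(
  commands=[0, 0, 0, 0, 0, 0, 0.3, 0, 0, 0, 0, 0, 0, 0.3, 0, 0, 0, 0, 0, 0, 0.3, 0, 0, 0, 0, 0, 0, 0.3, 0, 0, 0, 0, 0, 0, 0.3, 0, 0, 0, 0, 0, 0, 0.3],
  force=30,
)

```text
t: 2.95
eef_pos: [0.4559, 0.0833, 0.0672]
tool_rot: [-0.0, 0.695, 0.719, 0.001]
contact_force: [-2.3, 0.3, 7.5]
gripper_width: 0.5
grasp_force: 30.1
```

```bash
python3 go.py 2 .4559 .0833 .2 .6386 -.0566 .2 .6386 -.0566 .066
```

```text
t 2.95 pos [0.4559 0.0833 0.0672] w 0.5 gf 30.1 F [-2.3  0.3  7.5] q [-0.69  0.41  0.45  2.21 -0.33  0.58  0.04]
turn [ 0.06 -0.06 -0.09]
[0.4559, 0.0833, 0.2] [ 0.0002  0.0002 -0.1328]
[0.6386, -0.0566, 0.2] [-0.1457  0.1781 -0.1327]
[0.6386, -0.0566, 0.066] [-0.1459  0.178   0.0013]
```

Call:
arm_command(
  commands=[0, 0, -0.04, 0, 0, 0, 0.3, 0, 0, -0.09, 0, 0, 0, 0.3, 0, 0, -0.133, 0, 0, 0, 0.3, -0.03, 0.036, -0.133, 0, 0, 0, 0.3, -0.06, 0.072, -0.133, 0, 0, 0, 0.3, -0.09, 0.108, -0.133, 0, 0, 0, 0.3, -0.12, 0.144, -0.133, 0, 0, 0, 0.3, -0.146, 0.178, -0.133, 0, 0, 0, 0.3],
)

```text
t: 3.75
eef_pos: [0.6394, -0.0587, 0.1995]
tool_rot: [0.0, 0.695, 0.719, 0.0]
contact_force: [1.7, 1.5, -0.2]
gripper_width: 0.503
grasp_force: 31.0
```

Call:
arm_command(
  commands=[0, 0, 0, 0, 0, 0, 0.3, 0, 0, 0, 0, 0, 0, 0.3, 0, 0, 0.07, 0, 0, 0, 0.3, 0, 0, 0.07, 0, 0, 0, 0.3, 0, 0, 0.07, 0, 0, 0, 0.3],
)

```text
t: 4.25
eef_pos: [0.6348, -0.055, 0.1262]
tool_rot: [-0.003, 0.695, 0.719, -0.002]
contact_force: [-0.4, 0.4, -0.7]
gripper_width: 0.5
grasp_force: 31.0
```

```bash
python3 go.py 2 .6386 -.0566 .066;  python3 -c "
from h import *
c=snap('side','pics/s3.png'); snap('top','pics/t3.png')
a=cv2.imread('pics/s3.png')[80:280,150:350]; b=cv2.imread('pics/t3.png')[100:260,130:330]
cv2.imwrite('pics/c3.png',np.hstack([cv2.resize(a,(400,400)),cv2.copyMakeBorder(cv2.resize(b,(400,320)),0,80,0,0,0)]))"
```

```text
t 4.25 pos [ 0.6348 -0.055   0.1262] w 0.5 gf 31.0 F [-0.4  0.4 -0.7] q [-0.4   0.59  0.55  1.76 -0.38  0.91  0.35]
turn [-0.4  -0.08  0.01]
[0.6386, -0.0566, 0.066] [-0.0018  0.0042  0.0602]
```

View pics/c3.png

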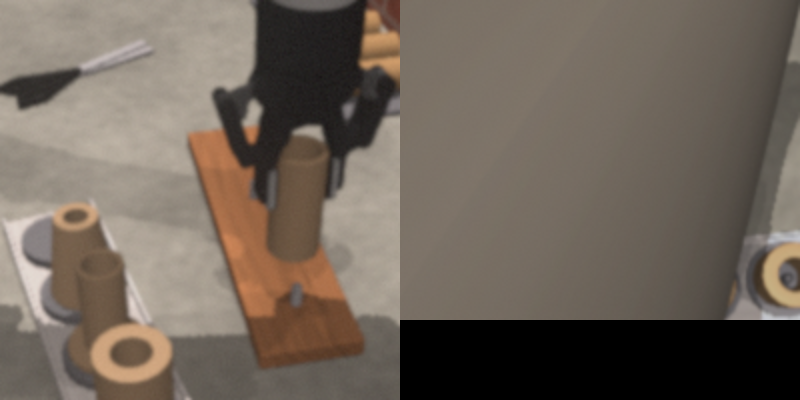

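Call:
arm_command(
  commands=[0, 0, 0, 0, 0, 0, 0.3, 0, 0, 0, 0, 0, 0, 0.3, 0, 0, 0, 0, 0, 0, 0.3],
)

```text
t: 4.65
eef_pos: [0.6387, -0.057, 0.1305]
tool_rot: [0.001, 0.695, 0.719, 0.001]
contact_force: [-0.2, 0.0, -0.2]
gripper_width: 0.499
grasp_force: 31.0
```

```bash
python3 go.py 2 .6386 -.0566 .066;  python3 -c "
from h import *
c=load('pics/s3.npz')
# TCP .1262 => foot .079, top .174
print((proj(c,[[.6348,-.055,.079],[.6348,-.055,.174],[.6386,-.0566,.018],[.6386,-.0566,.04]])-[150,80])*2)"
```

```text
t 4.65 pos [ 0.6387 -0.057   0.1305] w 0.499 gf 31.0 F [-0.2  0.  -0.2] q [-0.4   0.58  0.56  1.76 -0.38  0.91  0.35]
turn [ 0.11 -0.01 -0.08]
[0.6386, -0.0566, 0.066] [ 0.0004 -0.0003  0.0645]
[[292.86237536 248.57412577]
 [298.96892542 150.81905539]
 [294.15635625 303.97685811]
 [295.46355741 284.78411109]]
```

Call:
arm_command(
  commands=[0, 0, 0.02, 0, 0, 0, 0.3, 0, 0, 0.035, 0, 0, 0, 0.3, 0, 0, 0.048, 0, 0, 0, 0.3, 0, 0, 0.056, 0, 0, 0, 0.3, 0, 0, 0.06, 0, 0, 0, 0.3, 0, 0, 0.063, 0, 0, 0, 0.3, 0, 0, 0.0645, 0, 0, 0, 0.3, 0, 0, 0.0645, 0, 0, 0, 0.3],
)

```text
t: 5.45
eef_pos: [0.6385, -0.0573, 0.0654]
tool_rot: [0.0, 0.695, 0.719, 0.0]
contact_force: [-1.2, -0.8, 1.0]
gripper_width: 0.499
grasp_force: 31.2
```

Call:
arm_command(
  commands=[0, 0, 0, 0, 0, 0, 0.3, 0, 0, 0, 0, 0, 0, 0.3],
)

```text
t: 5.65
eef_pos: [0.6385, -0.0573, 0.0654]
tool_rot: [0.0, 0.695, 0.719, 0.0]
contact_force: [-0.8, -0.5, 4.0]
gripper_width: 0.499
grasp_force: 31.4
```

```bash
python3 go.py 2 .6386 -.0566 .066;  python3 -c "
from h import *
c=snap('side','pics/s4.png')
cv2.imwrite('pics/c4.png',cv2.resize(c['img'][100:280,180:360,::-1],(540,540)))"
```

```text
t 5.65 pos [ 0.6385 -0.0573  0.0654] w 0.499 gf 31.4 F [-0.8 -0.5  4. ] q [-0.37  0.67  0.51  1.79 -0.43  0.8   0.39]
turn [ 0.05  0.01 -0.09]
[0.6386, -0.0566, 0.066] [ 0.0007  0.0002 -0.0006]
```

View pics/c4.png

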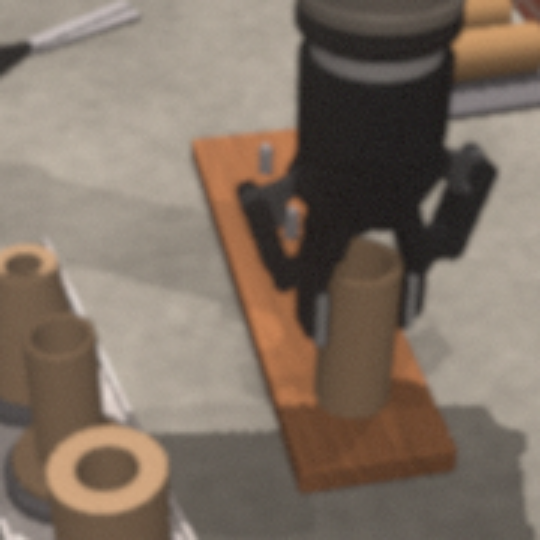

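The tube is over its peg with its foot near (352,398) in the crop and a slight lean. Releasing it so it settles flat.

Call:
arm_command(
  commands=[0, 0, 0, 0, 0, 0, 0.6, 0, 0, 0, 0, 0, 0, 0.8, 0, 0, 0, 0, 0, 0, 1, 0, 0, 0, 0, 0, 0, 1, 0, 0, -0.05, 0, 0, 0, 1, 0, 0, -0.1, 0, 0, 0, 1, 0, 0, -0.135, 0, 0, 0, 1, 0, 0, -0.135, 0, 0, 0, 1],
)

```text
t: 6.5
eef_pos: [0.6414, -0.058, 0.2055]
tool_rot: [0.003, 0.695, 0.719, 0.003]
contact_force: [0.5, -0.0, 0.3]
gripper_width: 0.997
grasp_force: 0.0
```

```bash
python3 go.py 2 .4638 .0072 .2 .4638 .0072 .041
```

```text
t 6.5 pos [ 0.6414 -0.058   0.2055] w 0.997 gf 0.0 F [ 0.5 -0.   0.3] q [-0.44  0.5   0.61  1.7  -0.33  1.03  0.31]
turn [ 0.56  0.01 -0.11]
[0.4638, 0.0072, 0.2] [ 0.071  -0.1754  0.0038]
[0.4638, 0.0072, 0.041] [ 0.071  -0.1769  0.1628]
```

Call:
arm_command(
  commands=[0.018, -0.043, 0, 0, 0, 0, 1, 0.036, -0.086, 0, 0, 0, 0, 1, 0.054, -0.13, 0, 0, 0, 0, 1, 0.0705, -0.1725, 0, 0, 0, 0, 1, 0.0705, -0.1725, 0.02, 0, 0, 0, 1, 0.0705, -0.1725, 0.04, 0, 0, 0, 1, 0.0705, -0.1725, 0.04, 0, 0, 0, 1, 0.0705, -0.1725, 0.04, 0, 0, 0, 1],
)

```text
t: 7.3
eef_pos: [0.4631, 0.0073, 0.1596]
tool_rot: [-0.0, 0.695, 0.719, -0.001]
contact_force: [-0.1, 0.5, -0.5]
gripper_width: 1.0
grasp_force: 0.0
```

```bash
python3 -c "
from h import *
c=snap('side','pics/s5.png')
cv2.imwrite('pics/c5.png',cv2.resize(c['img'][100:300,140:340,::-1],(600,600)))"; python3 go.py 2 .4638 .0072 .041
```

```text
t 7.35 pos [0.4637 0.0073 0.1601] w 0.999 gf 0.0 F [ 0.3 -0.4  1. ] q [-0.7   0.25  0.64  2.15 -0.21  0.8   0.11]
turn [ 0.    0.03 -0.12]
[0.4638, 0.0072, 0.041] [-0.000e+00  1.000e-04  1.191e-01]
```

View pics/c5.png

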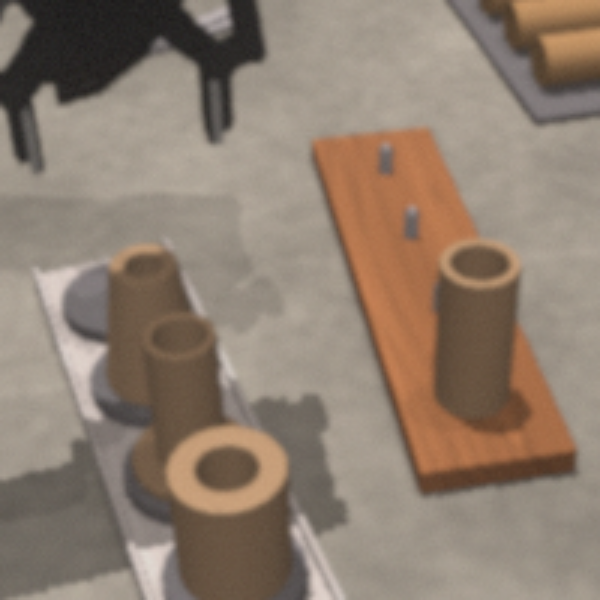

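The tube stands upright on the rightmost peg (top ring near (480,264) in the crop). Now the cone.

Call:
arm_command(
  commands=[0, 0, 0.04, 0, 0, 0, 1, 0, 0, 0.08, 0, 0, 0, 1, 0, 0, 0.11, 0, 0, 0, 1, 0, 0, 0.119, 0, 0, 0, 1, 0, 0, 0.119, 0, 0, 0, 1, 0, 0, 0.119, 0, 0, 0, 1, 0, 0, 0.119, 0, 0, 0, 0.3, 0, 0, 0.119, 0, 0, 0, 0.3],
  force=30,
)

```text
t: 8.15
eef_pos: [0.4644, 0.0079, 0.042]
tool_rot: [0.001, 0.695, 0.719, 0.001]
contact_force: [0.0, -0.3, -0.2]
gripper_width: 0.689
grasp_force: 0.0
```

Call:
arm_command(
  commands=[0, 0, 0, 0, 0, 0, 0.3, 0, 0, 0, 0, 0, 0, 0.3, 0, 0, 0, 0, 0, 0, 0.3, 0, 0, 0, 0, 0, 0, 0.3],
)

```text
t: 8.55
eef_pos: [0.4644, 0.0079, 0.0423]
tool_rot: [0.0, 0.695, 0.719, 0.001]
contact_force: [-3.5, 0.4, 13.9]
gripper_width: 0.6
grasp_force: 29.4
```

```bash
python3 go.py 2 .6435 .0232 .2; python3 -c "
from h import *
S=load('pics/s5.npz'); print(atz(S,[[300,188]],.113).round(4))"
```

```text
t 8.55 pos [0.4644 0.0079 0.0423] w 0.6 gf 29.4 F [-3.5  0.4 13.9] q [-0.55  0.48  0.49  2.22 -0.43  0.53  0.31]
turn [ 0.13 -0.07 -0.09]
[0.6435, 0.0232, 0.2] [ 0.0095  0.1798 -0.1573]
[[ 0.6384 -0.0568  0.113 ]]
```

Call:
arm_command(
  commands=[0, 0, -0.02, 0, 0, 0, 0.3, 0, 0, -0.05, 0, 0, 0, 0.3, 0, 0, -0.1, 0, 0, 0, 0.3, 0, 0, -0.15, 0, 0, 0, 0.3, 0, 0.045, -0.15, 0, 0, 0, 0.3, 0.005, 0.09, -0.15, 0, 0, 0, 0.3, 0.0095, 0.135, -0.15, 0, 0, 0, 0.3, 0.0095, 0.18, -0.15, 0, 0, 0, 0.3],
)

```text
t: 9.35
eef_pos: [0.6445, 0.0249, 0.1915]
tool_rot: [-0.0, 0.694, 0.72, 0.001]
contact_force: [0.7, 0.4, 0.1]
gripper_width: 0.595
grasp_force: 31.4
```

Call:
arm_command(
  commands=[0, 0, 0.04, 0, 0, 0, 0.3, 0, 0, 0.08, 0, 0, 0, 0.3, 0, 0, 0.08, 0, 0, 0, 0.3, 0, 0, 0.08, 0, 0, 0, 0.3, 0, 0, 0.08, 0, 0, 0, 0.3],
)

```text
t: 9.85
eef_pos: [0.6443, 0.0229, 0.1133]
tool_rot: [0.001, 0.695, 0.719, 0.001]
contact_force: [0.2, 0.3, -0.5]
gripper_width: 0.593
grasp_force: 31.5
```

```bash
python3 go.py 2 .6435 .0232 .041;  python3 -c "
from h import *
c=snap('side','pics/s6.png')
cv2.imwrite('pics/c6.png',cv2.resize(c['img'][100:280,180:360,::-1],(540,540)))"
```

```text
t 9.85 pos [0.6443 0.0229 0.1133] w 0.593 gf 31.5 F [ 0.2  0.3 -0.5] q [-0.54  0.62  0.58  1.76 -0.42  0.88  0.26]
turn [ 0.2  -0.01 -0.09]
[0.6435, 0.0232, 0.041] [ 0.0003 -0.001   0.0723]
```

View pics/c6.png

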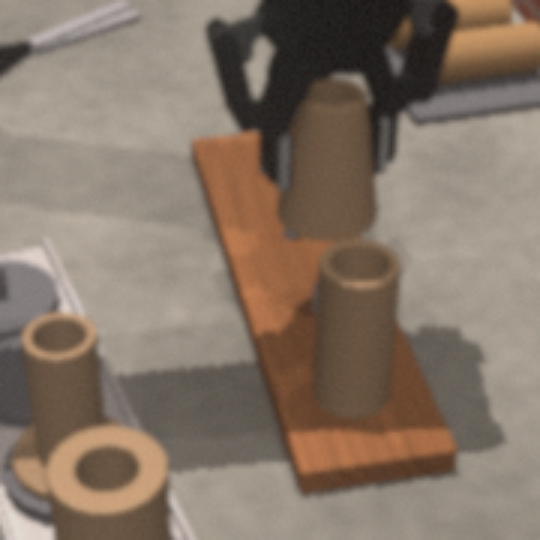

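The cone hangs upright over the second peg from the right, clear of the tube. Lowering it.

Call:
arm_command(
  commands=[0, 0, 0.02, 0, 0, 0, 0.3, 0, -0.001, 0.04, 0, 0, 0, 0.3, 0, -0.001, 0.053, 0, 0, 0, 0.3, 0, -0.001, 0.06, 0, 0, 0, 0.3, 0, -0.001, 0.066, 0, 0, 0, 0.3, 0, -0.001, 0.069, 0, 0, 0, 0.3, 0, -0.001, 0.07, 0, 0, 0, 0.3, 0, -0.001, 0.07, 0, 0, 0, 0.3],
)

```text
t: 10.7
eef_pos: [0.6422, 0.0231, 0.0411]
tool_rot: [0.0, 0.695, 0.719, 0.0]
contact_force: [-0.5, -0.2, -0.3]
gripper_width: 0.597
grasp_force: 31.5
```

Call:
arm_command(
  commands=[0, 0, 0.0005, 0, 0, 0, 0.3, 0, 0, 0.0005, 0, 0, 0, 0.3],
)

```text
t: 10.9
eef_pos: [0.6423, 0.023, 0.0407]
tool_rot: [0.0, 0.695, 0.719, 0.0]
contact_force: [0.3, 0.7, 0.7]
gripper_width: 0.594
grasp_force: 31.7
```

Call:
arm_command(
  commands=[0, 0.001, 0.0005, 0, 0, 0, 0.3, 0, 0.001, 0.001, 0, 0, 0, 0.3, 0, 0.001, 0.001, 0, 0, 0, 0.3],
)

```text
t: 11.2
eef_pos: [0.6425, 0.023, 0.0405]
tool_rot: [-0.001, 0.695, 0.719, -0.0]
contact_force: [-6.0, 0.2, 11.0]
gripper_width: 0.592
grasp_force: 33.2
```

Contact with the board. Releasing and retreating.

Call:
arm_command(
  commands=[0, 0, 0, 0, 0, 0, 0.75, 0, 0, 0, 0, 0, 0, 1, 0, 0, 0, 0, 0, 0, 1, 0, 0, 0, 0, 0, 0, 1, 0, 0, -0.04, 0, 0, 0, 1, 0, 0, -0.09, 0, 0, 0, 1, 0, 0, -0.14, 0, 0, 0, 1, 0, 0, -0.16, 0, 0, 0, 1],
)

```text
t: 12.0
eef_pos: [0.6453, 0.0225, 0.2044]
tool_rot: [0.002, 0.695, 0.719, 0.003]
contact_force: [0.4, 1.0, 0.3]
gripper_width: 1.001
grasp_force: 0.0
```

Call:
arm_command(
  commands=[0, 0, 0, 0, 0, 0, 1, 0, 0, 0, 0, 0, 0, 1],
)

```text
t: 12.2
eef_pos: [0.6427, 0.0234, 0.199]
tool_rot: [-0.0, 0.695, 0.719, 0.0]
contact_force: [0.6, 0.4, -0.0]
gripper_width: 1.004
grasp_force: 0.0
```

```bash
python3 go.py 2 .4735 -.0702 .2 .4735 -.0702 .16
```

```text
t 12.2 pos [0.6427 0.0234 0.199 ] w 1.004 gf 0.0 F [ 0.6  0.4 -0. ] q [-0.59  0.52  0.64  1.7  -0.36  1.04  0.21]
turn [-0.   -0.02 -0.07]
[0.4735, -0.0702, 0.2] [-0.0878 -0.1723 -0.001 ]
[0.4735, -0.0702, 0.16] [-0.0878 -0.1723  0.039 ]
```

Call:
arm_command(
  commands=[-0.022, -0.043, 0, 0, 0, 0, 1, -0.044, -0.086, 0, 0, 0, 0, 1, -0.066, -0.13, 0, 0, 0, 0, 1, -0.088, -0.1725, 0, 0, 0, 0, 1, -0.088, -0.1725, 0.02, 0, 0, 0, 1, -0.088, -0.1725, 0.04, 0, 0, 0, 1, -0.088, -0.1725, 0.04, 0, 0, 0, 1, -0.088, -0.1725, 0.04, 0, 0, 0, 1],
)

```text
t: 13.0
eef_pos: [0.4727, -0.0706, 0.1585]
tool_rot: [-0.001, 0.695, 0.719, -0.001]
contact_force: [0.9, 0.4, 0.9]
gripper_width: 1.0
grasp_force: 0.0
```

```bash
python3 -c "
from h import *
c=snap('side','pics/s7.png')
cv2.imwrite('pics/c7.png',cv2.resize(c['img'][100:300,140:340,::-1],(600,600)))"; python3 go.py 2 .4735 -.0702 .056
```

```text
t 13.05 pos [ 0.4734 -0.0706  0.1591] w 1.001 gf 0.0 F [0.5 0.6 0.3] q [-0.58  0.3   0.71  2.12 -0.26  0.81  0.33]
turn [-0.06  0.04 -0.08]
[0.4735, -0.0702, 0.056] [0.0005 0.0002 0.1031]
```

View pics/c7.png

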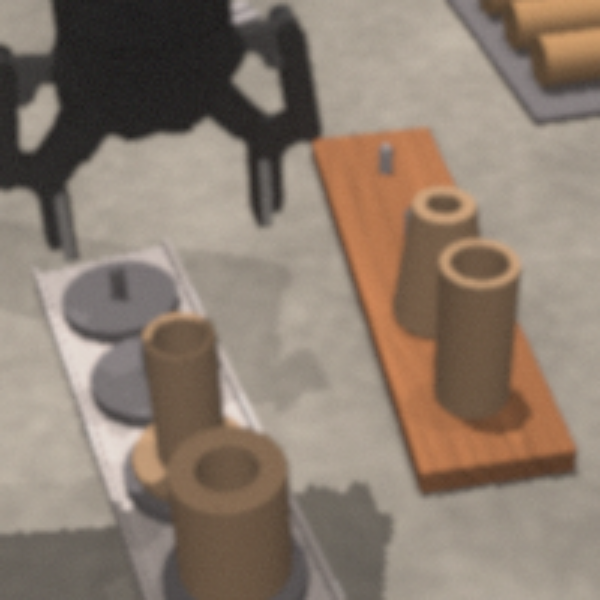

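The cone stands on the board, with its top ring near (444,206) and its foot near (430,318) in the crop. I'll check its centring numerically while descending on the spool.

```bash
python3 -c "
from h import *
S=load('pics/s7.npz'); print(atz(S,[[140+444/3,100+206/3]],.098).round(4),atz(S,[[140+480/3,100+264/3]],.113).round(4)); 
X=np.array([[.6424,.0231]]*4); t=np.radians([-150,-90,-30,30]); 
print(((proj(S,[[.6435,.0232,.098],[.6435,.0232,.018]])-[140,100])*3).round(1))"
```

```text
[[0.6439 0.0208 0.098 ]] [[ 0.6384 -0.0568  0.113 ]]
[[442.1 203.8]
 [437.5 310.5]]
```

Call:
arm_command(
  commands=[0, 0, 0.035, 0, 0, 0, 1, 0, 0, 0.07, 0, 0, 0, 1, 0, 0, 0.095, 0, 0, 0, 1, 0, 0, 0.103, 0, 0, 0, 1, 0, 0, 0.103, 0, 0, 0, 1, 0, 0, 0.103, 0, 0, 0, 1, 0, 0, 0.103, 0, 0, 0, 0.3, 0, 0, 0.103, 0, 0, 0, 0.3],
)

```text
t: 13.85
eef_pos: [0.4743, -0.0705, 0.0574]
tool_rot: [0.001, 0.695, 0.719, 0.001]
contact_force: [-0.2, -0.1, -1.2]
gripper_width: 0.691
grasp_force: 0.0
```

Call:
arm_command(
  commands=[0, 0, 0, 0, 0, 0, 0.2, 0, 0, 0, 0, 0, 0, 0.2, 0, 0, 0, 0, 0, 0, 0.2, 0, 0, 0, 0, 0, 0, 0.2, 0, 0, 0, 0, 0, 0, 0.2],
)

```text
t: 14.35
eef_pos: [0.4739, -0.0705, 0.0569]
tool_rot: [0.0, 0.695, 0.719, 0.001]
contact_force: [-1.3, 1.1, 5.7]
gripper_width: 0.431
grasp_force: 29.4
```

```bash
python3 go.py 2 .6485 .1031 .2
```

```text
t 14.35 pos [ 0.4739 -0.0705  0.0569] w 0.431 gf 29.4 F [-1.3  1.1  5.7] q [-0.44  0.48  0.57  2.18 -0.46  0.59  0.5 ]
turn [ 0.05 -0.03 -0.09]
[0.6485, 0.1031, 0.2] [ 0.1677  0.1805 -0.1428]
```

Call:
arm_command(
  commands=[0, 0, -0.04, 0, 0, 0, 0.2, 0, 0, -0.09, 0, 0, 0, 0.2, 0, 0, -0.14, 0, 0, 0, 0.2, 0.033, 0.036, -0.143, 0, 0, 0, 0.2, 0.066, 0.072, -0.143, 0, 0, 0, 0.2, 0.1, 0.108, -0.143, 0, 0, 0, 0.2, 0.134, 0.144, -0.143, 0, 0, 0, 0.2, 0.168, 0.1805, -0.143, 0, 0, 0, 0.2],
)

```text
t: 15.15
eef_pos: [0.6491, 0.1052, 0.1993]
tool_rot: [-0.0, 0.695, 0.719, 0.0]
contact_force: [0.5, 0.7, -0.1]
gripper_width: 0.428
grasp_force: 30.7
```

Call:
arm_command(
  commands=[0, 0, 0.0, 0, 0, 0, 0.2, 0, 0, 0.04, 0, 0, 0, 0.2, 0, 0, 0.07, 0, 0, 0, 0.2, 0, 0, 0.07, 0, 0, 0, 0.2, 0, 0, 0.07, 0, 0, 0, 0.2, 0, 0, 0.07, 0, 0, 0, 0.2, 0, 0, 0.07, 0, 0, 0, 0.2],
)

```text
t: 15.85
eef_pos: [0.6494, 0.1033, 0.1313]
tool_rot: [0.001, 0.695, 0.719, 0.001]
contact_force: [-1.2, 0.6, -1.2]
gripper_width: 0.429
grasp_force: 30.7
```

```bash
python3 go.py 2 .6485 .1031 .0565;  python3 -c "
from h import *
c=snap('side','pics/s8.png')
cv2.imwrite('pics/c8.png',cv2.resize(c['img'][100:280,180:360,::-1],(540,540)))"
```

```text
t 15.85 pos [0.6494 0.1033 0.1313] w 0.429 gf 30.7 F [-1.2  0.6 -1.2] q [-0.68  0.62  0.61  1.72 -0.43  0.93  0.14]
turn [ 0.18 -0.04 -0.09]
[0.6485, 0.1031, 0.0565] [-0.0003 -0.0012  0.0748]
```

View pics/c8.png

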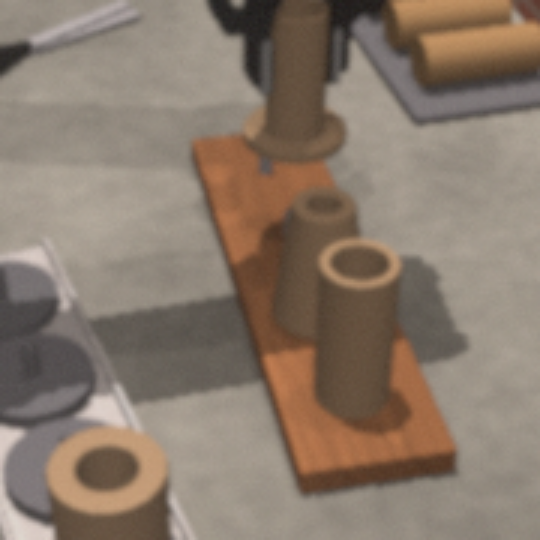

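The spool hangs level above the second peg from the left, and the cone and tube still stand. Lowering it.

Call:
arm_command(
  commands=[0, -0.001, 0.025, 0, 0, 0, 0.2, 0, -0.001, 0.045, 0, 0, 0, 0.2, 0, -0.001, 0.058, 0, 0, 0, 0.2, 0, -0.001, 0.066, 0, 0, 0, 0.2, 0, -0.001, 0.071, 0, 0, 0, 0.2, 0, -0.001, 0.074, 0, 0, 0, 0.2, 0, -0.001, 0.075, 0, 0, 0, 0.2, 0, -0.001, 0.075, 0, 0, 0, 0.2],
)

```text
t: 16.7
eef_pos: [0.6477, 0.1033, 0.0551]
tool_rot: [0.0, 0.695, 0.719, 0.0]
contact_force: [-0.6, -0.9, 2.0]
gripper_width: 0.425
grasp_force: 30.9
```

Call:
arm_command(
  commands=[0, 0, 0.0, 0, 0, 0, 0.2, 0, 0, 0.0, 0, 0, 0, 0.2],
)

```text
t: 16.9
eef_pos: [0.6477, 0.1033, 0.055]
tool_rot: [0.0, 0.695, 0.719, 0.0]
contact_force: [-0.9, 0.3, 4.2]
gripper_width: 0.43
grasp_force: 31.1
```

Contact made. Releasing and moving up.

Call:
arm_command(
  commands=[0, 0, 0, 0, 0, 0, 0.6, 0, 0, 0, 0, 0, 0, 1, 0, 0, 0, 0, 0, 0, 1, 0, 0, 0, 0, 0, 0, 1, 0, 0, 0, 0, 0, 0, 1, 0, 0, -0.04, 0, 0, 0, 1, 0, 0, -0.09, 0, 0, 0, 1, 0, 0, -0.14, 0, 0, 0, 1],
)

```text
t: 17.7
eef_pos: [0.6467, 0.1031, 0.1954]
tool_rot: [-0.0, 0.695, 0.719, -0.001]
contact_force: [-0.3, 0.4, 0.9]
gripper_width: 1.001
grasp_force: 0.0
```

Call:
arm_command(
  commands=[0, 0, 0, 0, 0, 0, 1, 0, 0, 0, 0, 0, 0, 1, 0, 0, 0, 0, 0, 0, 1],
)

```text
t: 18.0
eef_pos: [0.6463, 0.1036, 0.193]
tool_rot: [-0.001, 0.695, 0.719, -0.001]
contact_force: [-0.1, -0.0, 0.5]
gripper_width: 0.998
grasp_force: 0.0
```

```bash
python3 go.py 2 .4818 -.1482 .2 .4818 -.1482 .14
```

```text
t 18.0 pos [0.6463 0.1036 0.193 ] w 0.998 gf 0.0 F [-0.1 -0.   0.5] q [-0.71  0.55  0.66  1.68 -0.38  1.05  0.11]
turn [-0.13  0.   -0.07]
[0.4818, -0.1482, 0.2] [-0.2461 -0.1729 -0.0066]
[0.4818, -0.1482, 0.14] [-0.2461 -0.1728  0.0534]
```

Call:
arm_command(
  commands=[-0.04, -0.028, 0, 0, 0, 0, 1, -0.08, -0.056, 0, 0, 0, 0, 1, -0.12, -0.084, 0, 0, 0, 0, 1, -0.16, -0.113, 0, 0, 0, 0, 1, -0.2, -0.142, 0, 0, 0, 0, 1, -0.246, -0.173, 0, 0, 0, 0, 1, -0.246, -0.173, 0.03, 0, 0, 0, 1, -0.246, -0.173, 0.053, 0, 0, 0, 1],
)

```text
t: 18.8
eef_pos: [0.4803, -0.15, 0.1396]
tool_rot: [-0.001, 0.697, 0.717, -0.001]
contact_force: [0.5, 1.0, -0.1]
gripper_width: 0.999
grasp_force: 0.0
```

Call:
arm_command(
  commands=[0, 0, 0, 0, 0, 0, 1, 0, 0, 0, 0, 0, 0, 1, 0, 0, 0, 0, 0, 0, 1],
)

```text
t: 19.1
eef_pos: [0.4832, -0.1482, 0.1418]
tool_rot: [0.0, 0.695, 0.719, 0.0]
contact_force: [0.2, -0.5, 0.4]
gripper_width: 0.999
grasp_force: 0.0
```

```bash
python3 -c "
from h import *
c=snap('side','pics/s9.png'); snap('top','pics/t9.png')
a=cv2.resize(c['img'][100:300,140:340,::-1],(400,400)); b=cv2.resize(cv2.imread('pics/t9.png')[110:210,120:320],(400,200),interpolation=2)
cv2.imwrite('pics/c9.png',np.hstack([a,cv2.copyMakeBorder(b,0,200,0,0,0)]))"; python3 go.py 2 .4818 -.1482 .041
```

```text
t 19.2 pos [ 0.4834 -0.1481  0.1421] w 1.0 gf 0.0 F [-0.8 -0.5  0.6] q [-0.4   0.38  0.72  2.08 -0.35  0.8   0.56]
turn [ 0.08  0.01 -0.04]
[0.4818, -0.1482, 0.041] [ 0.     -0.0017  0.1011]
```

View pics/c9.png

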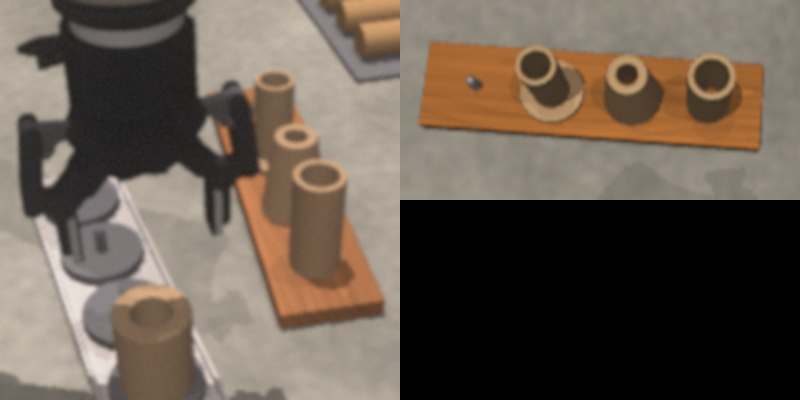

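Three cores stand on the board (top rings at (537,66), (627,75) and (711,75) in the crop) and the stub remains. I'm checking their centring and grasping the stub.

```bash
python3 -c "
from h import *
T=load('pics/t9.npz')
for u,z in(((137,66),.108),((227,75),.098),((311,75),.113)): print(atz(T,[(np.array(u)+.5)/2-.5+[120,110]],z).round(4))
f=lambda y:(.6446+y*.0575,.0629+y); print([f(y) for y in(.04,-.04,-.12)])"
```

```text
[[0.6446 0.1015 0.108 ]]
[[0.6401 0.0209 0.098 ]]
[[ 0.6363 -0.0551  0.113 ]]
[(0.6468999999999999, 0.10289999999999999), (0.6423, 0.022899999999999997), (0.6376999999999999, -0.0571)]
```

Call:
arm_command(
  commands=[0, -0.0015, 0.035, 0, 0, 0, 1, 0, -0.0015, 0.07, 0, 0, 0, 1, 0, -0.0015, 0.093, 0, 0, 0, 1, 0, -0.0015, 0.101, 0, 0, 0, 1, 0, -0.0015, 0.101, 0, 0, 0, 1, 0, -0.0015, 0.101, 0, 0, 0, 1, 0, -0.0015, 0.101, 0, 0, 0, 0.4, 0, -0.0015, 0.101, 0, 0, 0, 0.4],
)

```text
t: 20.0
eef_pos: [0.4819, -0.1484, 0.0413]
tool_rot: [0.001, 0.695, 0.719, 0.001]
contact_force: [0.3, 1.2, 2.5]
gripper_width: 0.693
grasp_force: 1.8
```

Call:
arm_command(
  commands=[0, 0, 0, 0, 0, 0, 0.4, 0, 0, 0, 0, 0, 0, 0.4, 0, 0, 0, 0, 0, 0, 0.4, 0, 0, 0, 0, 0, 0, 0.4],
)

```text
t: 20.4
eef_pos: [0.482, -0.1484, 0.0415]
tool_rot: [0.001, 0.695, 0.719, 0.001]
contact_force: [-1.1, 0.8, 7.9]
gripper_width: 0.683
grasp_force: 30.6
```

```bash
python3 go.py 2 .6534 .1829 .2
```

```text
t 20.4 pos [ 0.482  -0.1484  0.0415] w 0.683 gf 30.6 F [-1.1  0.8  7.9] q [-0.27  0.55  0.57  2.13 -0.52  0.6   0.7 ]
turn [ 0.12 -0.01 -0.06]
[0.6534, 0.1829, 0.2] [ 0.3253  0.1829 -0.158 ]
```

Call:
arm_command(
  commands=[0, 0, -0.04, 0, 0, 0, 0.4, 0, 0, -0.09, 0, 0, 0, 0.4, 0, 0, -0.14, 0, 0, 0, 0.4, 0.015, 0.009, -0.158, 0, 0, 0, 0.4, 0.055, 0.031, -0.158, 0, 0, 0, 0.4, 0.095, 0.053, -0.158, 0, 0, 0, 0.4, 0.135, 0.076, -0.158, 0, 0, 0, 0.4, 0.175, 0.098, -0.158, 0, 0, 0, 0.4],
)

```text
t: 21.2
eef_pos: [0.5737, 0.0317, 0.1989]
tool_rot: [0.0, 0.695, 0.719, 0.001]
contact_force: [1.2, -0.3, -1.6]
gripper_width: 0.683
grasp_force: 33.3
```

Call:
arm_command(
  commands=[0.04, 0.0225, 0, 0, 0, 0, 0.4, 0.08, 0.045, 0, 0, 0, 0, 0.4, 0.12, 0.068, 0, 0, 0, 0, 0.4, 0.15, 0.085, 0, 0, 0, 0, 0.4, 0.15, 0.085, 0.03, 0, 0, 0, 0.4, 0.15, 0.085, 0.07, 0, 0, 0, 0.4, 0.15, 0.085, 0.07, 0, 0, 0, 0.4, 0.15, 0.085, 0.07, 0, 0, 0, 0.4],
)

```text
t: 22.0
eef_pos: [0.6528, 0.1822, 0.1287]
tool_rot: [-0.0, 0.695, 0.719, -0.001]
contact_force: [0.3, -0.4, -1.1]
gripper_width: 0.676
grasp_force: 33.3
```

Call:
arm_command(
  commands=[0, 0, 0, 0, 0, 0, 0.4, 0, 0, 0, 0, 0, 0, 0.4],
)

```text
t: 22.2
eef_pos: [0.6545, 0.1825, 0.1308]
tool_rot: [0.001, 0.695, 0.719, 0.002]
contact_force: [-0.4, 0.0, -1.0]
gripper_width: 0.676
grasp_force: 33.3
```

```bash
python3 go.py 2 .6534 .1829 .0405
```

```text
t 22.2 pos [0.6545 0.1825 0.1308] w 0.676 gf 33.3 F [-0.4  0.  -1. ] q [-0.78  0.66  0.62  1.66 -0.45  0.96  0.04]
turn [ 0.2  -0.07 -0.11]
[0.6534, 0.1829, 0.0405] [ 0.0003 -0.0014  0.0903]
```

Call:
arm_command(
  commands=[0, -0.0005, 0.03, 0, 0, 0, 0.4, 0, -0.0005, 0.055, 0, 0, 0, 0.4, 0, -0.0005, 0.072, 0, 0, 0, 0.4, 0, -0.0005, 0.081, 0, 0, 0, 0.4, 0, -0.0005, 0.086, 0, 0, 0, 0.4, 0, -0.0005, 0.089, 0, 0, 0, 0.4, 0, -0.0005, 0.09, 0, 0, 0, 0.4, 0, -0.0005, 0.09, 0, 0, 0, 0.4],
)

```text
t: 23.0
eef_pos: [0.6533, 0.1826, 0.0397]
tool_rot: [0.0, 0.695, 0.719, 0.001]
contact_force: [-1.7, -1.4, 3.8]
gripper_width: 0.679
grasp_force: 33.6
```

Call:
arm_command(
  commands=[0, 0, 0.0, 0, 0, 0, 0.4, 0, 0, 0.0, 0, 0, 0, 0.4],
)

```text
t: 23.2
eef_pos: [0.6533, 0.1826, 0.0397]
tool_rot: [0.0, 0.695, 0.719, 0.001]
contact_force: [-1.7, -0.0, 6.2]
gripper_width: 0.68
grasp_force: 33.8
```

Seated. Releasing, retreating up, and moving back towards the rail.

Call:
arm_command(
  commands=[0, 0, 0, 0, 0, 0, 0.8, 0, 0, 0, 0, 0, 0, 1, 0, 0, 0, 0, 0, 0, 1, 0, 0, 0, 0, 0, 0, 1, 0, 0, -0.04, 0, 0, 0, 1, 0, 0, -0.09, 0, 0, 0, 1, 0, 0, -0.14, 0, 0, 0, 1, 0, 0, -0.17, 0, 0, 0, 1],
)

```text
t: 24.0
eef_pos: [0.6541, 0.1823, 0.2125]
tool_rot: [0.001, 0.695, 0.719, 0.002]
contact_force: [1.1, -0.9, -0.7]
gripper_width: 0.999
grasp_force: 0.0
```

Call:
arm_command(
  commands=[0.04, -0.02, 0, 0, 0, 0, 1, 0.08, -0.03, 0, 0, 0, 0, 1, 0.12, -0.04, 0, 0, 0, 0, 1, 0.16, -0.06, 0, 0, 0, 0, 1, 0.2, -0.08, 0, 0, 0, 0, 1, 0.24, -0.1, 0, 0, 0, 0, 1, 0.24, -0.1, 0, 0, 0, 0, 1, 0.24, -0.1, 0, 0, 0, 0, 1],
)

```text
t: 24.8
eef_pos: [0.5435, 0.4206, 0.2079]
tool_rot: [-0.0, 0.694, 0.72, -0.0]
contact_force: [1.0, -0.9, -0.4]
gripper_width: 1.003
grasp_force: 0.0
```

Call:
arm_command(
  commands=[0, 0, 0, 0, 0, 0, 1, 0, 0, 0, 0, 0, 0, 1, 0, 0, 0, 0, 0, 0, 1, 0, 0, 0, 0, 0, 0, 1],
)

```text
t: 25.2
eef_pos: [0.5452, 0.4182, 0.2084]
tool_rot: [0.0, 0.696, 0.718, 0.0]
contact_force: [-0.0, -0.6, -0.5]
gripper_width: 0.999
grasp_force: 0.0
```

```bash
python3 -c "
from h import *
c=snap('side','pics/s10.png'); snap('top','pics/t10.png')
a=cv2.resize(c['img'][110:270,160:340,::-1],(450,400),interpolation=2); b=cv2.resize(cv2.imread('pics/t10.png')[110:210,125:300],(350,200),interpolation=2)
cv2.imwrite('pics/c10.png',np.hstack([a,cv2.copyMakeBorder(b,0,200,0,0,0)]))"; python3 go.py 2 .6 .4 .2
```

```text
t 25.3 pos [0.545  0.4186 0.2084] w 1.002 gf 0.0 F [-0.3 -0.2 -0.1] q [-1.18  0.59  0.66  1.58 -0.39  1.11 -0.39]
turn [ 0.   -0.01 -0.13]
[0.6, 0.4, 0.2] [-0.0204  0.0544  0.0084]
```

View pics/c10.png

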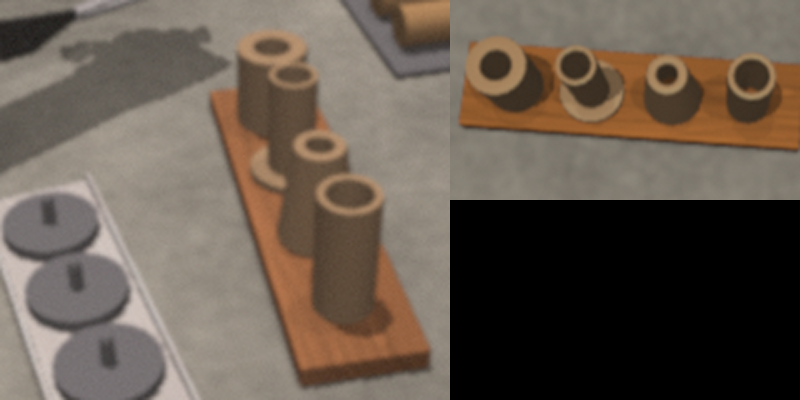

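All four stand upright on the board. From the left they are stub, spool, cone and tube, which is the reverse of the rail. Last check is the stub's centring, then I hand in.

```bash
python3 -c "
from h import *
T=load('pics/t10.npz');S=load('pics/s10.npz')
a=atz(T,[[149,142.8]],.088)[0];b=atz(S,[[160+272.5/2.5-.3,110+47.5/2.5-.3]],.088)[0]; print(a,b)
m=(a+b)/2; ok=np.hypot(m[0]-.6534,m[1]-.1829)<.005; print(ok)
if ok: print(hand_in())"
```

```text
[0.65023065 0.17923012 0.088     ] [0.65483937 0.18253442 0.088     ]
True
the job is handed in; nothing more can be done
None
```

All four cores are on the board pegs in reverse order (from the left: stub, spool, cone, tube), upright and by camera each within about 4 mm of its peg centre; handed in at about 25 s of the 106 s limit.

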